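Check that a hand torch's squeeze lever stops short of the handle

ROBOT

A 6-joint arm with a two-finger parallel gripper is mounted at the origin on the work surface. World frame = base frame: x ahead of the robot, y to its left, z up, the work surface at z = 0. Lengths are in m, angles in rad, forces in N, time in s.
With the tool pointing down it reaches from about 0.35 to 0.775 m from the base axis. Payload 5.5 kg.
Tool frame: the origin (TCP) lies on the front face of the gripper's body, between the roots of the fingers; the fingertips stand 73 mm ahead of it and the grasp point (between the pads) lies 54 mm ahead of it (manip.tcp_to_tips is the distance from the TCP to the fingertips, in m); z points along the fingers, x is the direction in which the jaws open and shut, and the axes are right-handed (so a half turn about z gives the same grasp; the last joint's range is limited). The gripper opens to 85 mm and grips with 20 to 120 N. Pads are 22 mm wide; open, the fingers measure 114 mm over their backs; the gripper's body (76 mm by 85 mm) begins 54 mm behind the grasp point. The pads swing forward as they close: fully open they stand 13 mm farther back than shut.
Start: joints at [1.08, 0.313, 0.046, 1.304, 0, 1.431], TCP at [0.198, 0.54, 0.304] pointing down, gripper open.
Joint ranges: [-2.76, 2.76], [-0.86, 1.69], [-1.03, 1.26], [-2.2, 2.34], [-1.47, 1.5], [-3.14, 3.14]. Speed limits (rad/s): [2.57, 2.57, 3.14, 3.14, 3.14, 3.14].

INTERFACE

Orientations are given as a unit quaternion [x, y, z, w].
In Python, from bench import manip, imaging, job_done gives the robot as it stands. The module is installed in compiled form; this text tells all that it offers.
- The arm moves only by the tool move_arm, never from a script. Its argument "commands" is a list of rows, each a list of 5 numbers: the opening, from 0 (shut) to 1 (fully open), then the shift along the world's x, y, z in cm, then the turn about the world's z in rad. In form: [[jaw, dx, dy, dz, roll], ...]. A call has 1 to 12 rows; each row is the pose to reach, as a shift and turn from the pose measured when the call began; what a row does not reach only later rows make up. A row lasts 1/12 s, in which the tool goes at most 41.7 mm and 7.16 degrees, less where a joint would pass 70% of its speed; a pose out of reach is approached as far as the arm can. A call with a gripper value outside its range is refused whole. The fingers move at their own pace and stop on an object; "force" is the grip in N (left out, the last holds). Time passes only in rows, so rows that repeat a pose let the fingers close. It gives the time, the measured TCP pose, the force and the opening at its end, in the units of the state.
- manip.read_state(): the state, without advancing time (a new reading comes with each control period).
- imaging.camera(name): name is "side" or "top" or "wrist"; returns a dict with "img" (480x640x3 uint8, red, green, blue), "camera_matrix" (3x3 intrinsics, pixels), "camera_from_world" (4x4, takes a point from world to camera coordinates); the wrist camera has in their place "mount" (4x4, takes a point from camera to tool coordinates, whose origin is the TCP and whose axes are the tool frame's). Camera axes: x right, y down, z forward; pixel columns grow to the right and rows downward; lengths in m; the calibration is good to about 2 mm. A picture is of the moment at which its call begins: read the wrist's pose just before it. There is no depth.
- job_done(): hands the job in, once; it reports no verdict.
The state is a dict: "clock": time; "joint_positions": joint angles; "qd": joint speeds; "effort": joint torques, N m; "tcp_pos": TCP position; "orientation": TCP orientation; "contact_force": force on the tool from outside, world axes, zero at the start; "torque": the same for the moment, N m; "opening": finger opening in m.
Only numpy, scipy, OpenCV 4.12 (cv2) and the standard library are available. Lean on these libraries where they do the work, as an engineer would, in place of code of your own. Each camera call takes 0.05 s, during which the arm holds its last target.

TASK

Check the squeeze lever of the hand torch in the bench stand: with the outside of the fingers on its red grip, press it in towards the handle until it comes up against its stop, and let it spring all the way out. Then press it in to the stop again and finish while still holding it there, so that the gap left to the handle can be gauged. Only press the lever: do not pinch it or touch the handle, do not shove or lift the stand, and leave everything else on the bench as it is.

Things in the scene. Friction and masses are not known exactly. Their poses are not given: they have to be found in the camera images.
- torch: Hand torch clamped level in a loose bench stand, 4 to 5.5 kg in all. Grey base 140 (x) x 270 (y) x 12 mm; origin at the centre of its underside. Torch axis along y at x 0, z 95 mm: copper burner head at +y, rear block with red and blue knobs (131 mm high) at -y to -172 mm. Clamps 50 x 18 mm at y -104 and +118, 120 mm high. The lever is on the -x side, towards the robot.
- handle: The torch's handle, the bar beside the lever: black ribbed tube, 26 mm in diameter, 165 mm long. Origin and axes are those of torch; the tube's middle is at (0, -13, 95) mm.
- lever (a joint): Squeeze lever on a vertical pin at (-30, 95, 95) mm in the torch's frame, running past the handle towards -y. 0 rad: fully out, 0.28 rad off the handle's line, about 45 mm clear of it at the free end. Grows as it is pressed to the handle (body +x), to a fixed stop at 0.20 rad that leaves about 20 mm. Spring return: at the pad 2 N starts it, 6 N reaches the stop.
- lever_pad (a point): Where to press: middle of the red grip on its outer face (the face away from the handle), 125 mm along the lever from its hinge pin and about 30 mm from the free end. At rest it lies at about (-71, -23, 95) mm in the torch's frame; from out to in it travels 25 mm. Clear space stands in front of it and below it.
- lever_grip: Red dipped grip on the lever's outer face: upright strip 90 mm long, 22 mm high (z 84 to 106 mm above the bench), ending in a rounded bead of 13 mm diameter at the free end, 156 mm from the hinge pin. Origin at the lever's hinge pin.
- lever_flanges: The two bare steel flanges on the inner side of the lever, facing the handle, 115 mm long, standing 9 mm in from the lever's strip; fingers bear on them only if they reach behind the lever. Origin at the lever's hinge pin.
- nozzle (a point): Mouth of the copper burner head, at about (0, 210, 122) mm in the torch's frame.
- spanner: Bystander: steel spanner 150 mm long lying behind the stand. Origin at the centre of its underside.
- spare_head: Bystander: spare copper burner head 30 mm in diameter, 45 mm high, standing in front of the stand near the burner end. Origin under its centre.
- frit_jar: Bystander: small green glass jar 48 mm in diameter, 65 mm high, standing in front of the stand near the rear end. Origin under its centre.
- paddle: Bystander: black graphite paddle with a wooden handle, 212 mm long, 20 mm high, lying to the left. Origin under it, near its middle.
- tool_pot: Bystander: square dark steel pot 75 x 75 x 85 mm with tweezers and rods standing in it up to 180 mm. Origin under its centre.
- marver: Bystander: black marver plate 100 x 85 mm on a block, 57 mm high. Origin under its centre.
- blank: Bystander: yellow glass cone 72 mm in diameter, 135 mm high, standing. Origin under its centre.

How it is judged:
By the outcome, as a careful person would: the job done as asked, in the order asked, and still so for the second after the job is handed in, while the arm keeps its last pose, push and grip.
It also fails if it takes over 37 s, if anything falls off the work surface, if the arm or the gripper's body presses on something with over 40 N, if the wrist force passes 120 N, or if a joint passes its speed limit or range.

## Working session

There is one attempt and no reset: what is moved stays moved. The work goes in short steps, Python scripts to look and compute and a tool call to move; the robot and the scene stay as the last step left them, time stands still between calls to the robot, and variables do not carry over. Pictures are saved under pics/ and viewed, and the job is handed in when it is done.

Besides the shell and the picture viewer there is one more tool, called after "Emit:" as a command line: name --pt "numbers of a row" for each row, then --argument value for the rest. move_arm: Moves the arm, as the interface text tells. Its arguments: {"type":"object","properties":{"commands":{"type":"array","items":{"type":"array","items":{"type":"number"}}},"force":{"type":"number"}},"required":["commands"]}

```bash
mkdir -p pics; python3 - <<'E'
from bench import manip, imaging
import cv2
s=manip.read_state()
for k in s: print(k,s[k])
for n in("top","side"):
    c=imaging.camera(n); cv2.imwrite(f"pics/{n}0.png",c["img"][:,:,::-1])
    print(n,c["camera_matrix"],c["camera_from_world"])
E
```

```text
clock 0.0
joint_positions [1.08036851e+00 3.14022511e-01 4.49857765e-02 1.30356965e+00
 2.16158805e-05 1.43123058e+00]
qd [ 0.00071041 -0.00138083 -0.00041248 -0.00103679 -0.00042719 -0.00014664]
effort [ 1.25007778e-04 -4.80627716e+01  2.98534459e+01  1.96085125e-02
 -4.88528019e-05  1.62782061e-05]
tcp_pos [0.1974447  0.53965033 0.30299893]
orientation [ 8.19666519e-01  5.72840273e-01 -8.11630814e-04  4.00565832e-04]
contact_force [-0.78158569 -0.60692572 -0.30500905]
torque [-0.03461851 -0.0076244  -0.02633271]
opening 0.08579617021140407
top [[609.00268844   0.         306.89471284]
 [  0.         609.00268844 246.05755824]
 [  0.           0.           1.        ]] [[-2.66352639e-02 -9.99644585e-01  1.12513473e-03  7.73943749e-05]
 [-9.95902735e-01  2.64382273e-02 -8.64798363e-02  5.51088377e-01]
 [ 8.64193535e-02 -3.42393802e-03 -9.96252966e-01  1.40741596e+00]
 [ 0.00000000e+00  0.00000000e+00  0.00000000e+00  1.00000000e+00]]
side [[437.13528978   0.         321.91604282]
 [  0.         437.13528978 245.51942935]
 [  0.           0.           1.        ]] [[ 0.80382197 -0.59449111 -0.02122672 -0.4278462 ]
 [-0.36833166 -0.46937363 -0.80250868  0.26187848]
 [ 0.46712101  0.65289258 -0.59626273  0.99440258]
 [ 0.          0.          0.          1.        ]]
```

View pics/top0.png

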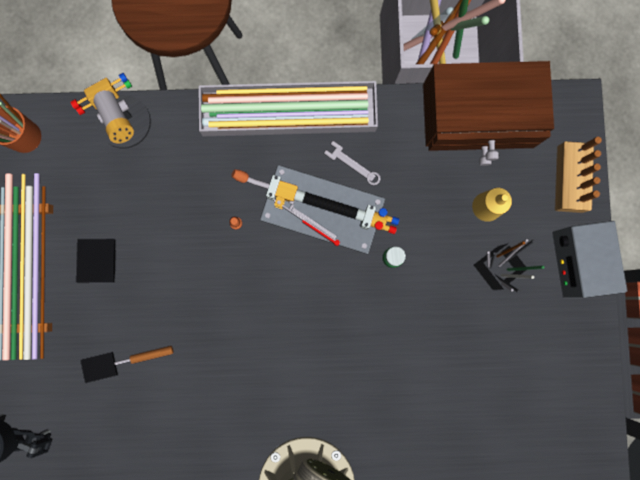

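View pics/side0.png

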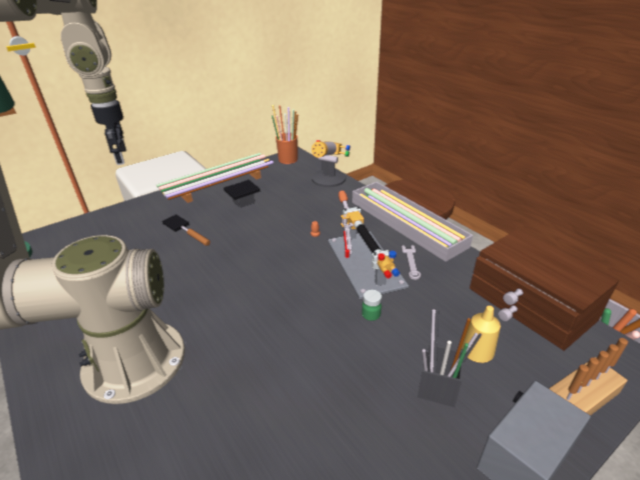

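The top view shows the torch at about (325,205), with its lever running from (283,200) to the red end at (338,243). The jar is at (395,257) and the spare head at (236,223). I'll zoom in to measure them.

```bash
python3 - <<'E'
import cv2
i=cv2.imread("pics/top0.png")[150:275,220:420]
cv2.imwrite("pics/topz.png",cv2.resize(i,None,fx=4,fy=4,interpolation=cv2.INTER_CUBIC))
E
```

```text
(no output)
```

View pics/topz.png

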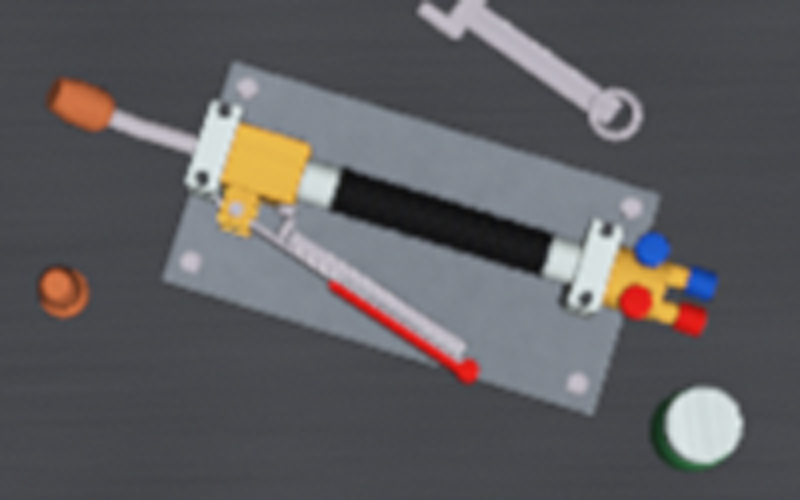

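```bash
cat > h.py <<'E'
import numpy as np
from bench import manip, imaging
K=np.array([[609.00268844,0,306.89471284],[0,609.00268844,246.05755824],[0,0,1]])
T=np.array([[-2.66352639e-02,-9.99644585e-01,1.12513473e-03,7.73943749e-05],[-9.95902735e-01,2.64382273e-02,-8.64798363e-02,5.51088377e-01],[8.64193535e-02,-3.42393802e-03,-9.96252966e-01,1.40741596e+00],[0,0,0,1]])
def back(u,v,z,K=K,T=T):
    d=T[:3,:3].T@np.linalg.inv(K)@[u,v,1]; o=-T[:3,:3].T@T[:3,3]
    return o+d*(z-o[2])/d[2]
def proj(p,K=K,T=T):
    c=T[:3,:3]@p+T[:3,3]; q=K@c; return q[:2]/q[2]
def z2p(x,y): return 220+(x+.5)/4-.5,150+(y+.5)/4-.5
E
python3 - <<'E'
from h import *
from scipy.optimize import least_squares
cs=[((235,62),(.07,.135,.012)),((660,193),(.07,-.135,.012)),((593,414),(-.07,-.135,.012)),((163,282),(-.07,.135,.012)),
((236,208),(-.03,.095,.100)),]
def w(p,b):
    c,s=np.cos(p[2]),np.sin(p[2]);return np.array([p[0]+c*b[0]-s*b[1],p[1]+s*b[0]+c*b[1],b[2]])
def r(p): return np.concatenate([proj(w(p,b))-z2p(*z) for z,b in cs])
f=least_squares(r,[.6,0,-.3]);p=f.x;print(p,f.fun)
for b in [(-.071,-.023,.095),(-.03,.095,.095)]: print(w(p,b), (np.array(proj(w(p,b)))-[220,150])*4+1.5)
a=.28
# lever direction at rest
import math
for th in (.28,.08):
  for L in(80,125,156): print(th,L,w(p,(-.03-L/1000*math.sin(th),.095-L/1000*math.cos(th),.095)))
print("bead",back(*z2p(468,371),.095))
print("jar top",back(*z2p(704,425),.065)); print("head",back(*z2p(62,290),.04))
print("redknob",back(*z2p(637,302),.131))
E
```

```text
[ 0.64050594 -0.05437331 -0.3317784 ] [-0.82136655 -0.89880436  0.69921001 -0.15628325  0.31477967  0.39338691
 -0.73888572 -0.62632149  0.50904498  1.18124119]
[ 0.56588628 -0.05299252  0.095     ] [417.20387715 346.20630564]
[0.64308588 0.04521758 0.095     ] [238.43044378 214.12470536]
0.28 80 [ 0.59713994 -0.02027266  0.095     ]
0.28 125 [ 0.57129535 -0.05711092  0.095     ]
0.28 156 [ 0.5534913  -0.08248838  0.095     ]
0.08 80 [ 0.6110667  -0.02809526  0.095     ]
0.08 125 [ 0.59305591 -0.06933374  0.095     ]
0.08 156 [ 0.58064848 -0.09774246  0.095     ]
bead [ 0.55121893 -0.08095226  0.095     ]
jar top [ 0.51950413 -0.21603468  0.065     ]
head [0.60992041 0.15124619 0.04      ]
redknob [ 0.58323573 -0.17232049  0.131     ]
```

Emit:
move_arm --pt "0 31 -56 0 -0.16" --pt "0 31 -56 0 -0.16" --pt "0 31 -56 0 -0.16" --pt "0 31 -56 0 -0.16" --pt "0 31 -56 0 -0.16" --pt "0 31 -56 0 -0.16" --pt "0 31 -56 0 -0.16" --pt "0 31 -56 0 -0.16" --pt "0 31 -56 0 -0.16" --pt "0 31 -56 0 -0.16" --pt "0 31 -56 0 -0.16" --pt "0 31 -56 0 -0.16" --force 40

```text
clock: 1.1
tcp_pos: [0.4398, 0.1004, 0.3032]
orientation: [0.863, 0.505, -0.001, 0.0]
contact_force: [0.9, 1.2, 0.2]
opening: 0.0002
```

```bash
python3 - <<'E'
from h import *
import cv2
s=manip.read_state()
for k in("clock","joint_positions","tcp_pos","orientation","contact_force","opening"): print(k,s[k])
c=imaging.camera("wrist");cv2.imwrite("pics/w1.png",c["img"][:,:,::-1]);print(c["mount"],c["camera_matrix"])
E
```

```text
clock 1.1
joint_positions [ 4.68037165e-02  7.50175725e-02 -2.52256930e-01  1.24478924e+00
 -1.17792859e-03  5.57722073e-01]
tcp_pos [0.43981501 0.10041933 0.30315178]
orientation [ 8.62837403e-01  5.05480829e-01 -8.34782477e-04  2.27159411e-04]
contact_force [0.8694551  1.20664803 0.15591885]
opening 0.00024488140284207037
[[ 9.99999622e-01  8.37196831e-04 -2.33226177e-04 -8.80797629e-04]
 [-7.20273468e-04  9.48547229e-01  3.16634861e-01 -8.15943451e-02]
 [ 4.86311747e-04 -3.16634574e-01  9.48547474e-01 -6.95491846e-02]
 [ 0.00000000e+00  0.00000000e+00  0.00000000e+00  1.00000000e+00]] [[359.52153046   0.         317.87235609]
 [  0.         359.52153046 237.29415024]
 [  0.           0.           1.        ]]
```

View pics/w1.png

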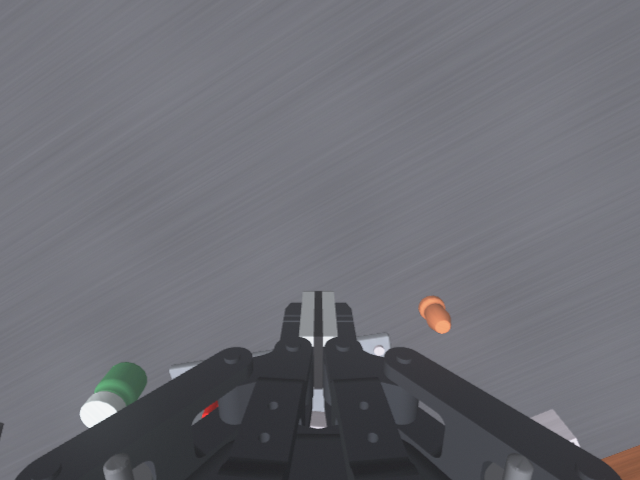

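Emit:
move_arm --pt "0 7.5 -11.8 0 0" --pt "0 7.5 -11.8 0 0" --pt "0 7.5 -11.8 0 0" --pt "0 7.5 -11.8 0 0" --pt "0 7.5 -11.8 -4 0" --pt "0 7.5 -11.8 -8 0" --pt "0 7.5 -11.8 -12 0" --pt "0 7.5 -11.8 -15.2 0" --pt "0 7.5 -11.8 -15.2 0" --pt "0 7.5 -11.8 -15.2 0" --pt "0 7.5 -11.8 -15.2 0"

```text
clock: 2.07
tcp_pos: [0.5198, -0.0231, 0.1525]
orientation: [0.864, 0.503, 0.0, 0.003]
contact_force: [0.0, 0.1, 0.9]
opening: -0.0001
```

```bash
cat > look.py <<'E'
from h import *
import cv2,sys
s=manip.read_state()
for k in("clock","tcp_pos","contact_force","torque"): print(k,np.round(s[k],4))
t=imaging.camera("top")["img"][150:275,220:420,::-1]; w=imaging.camera("wrist")["img"][:,:,::-1]
sd=imaging.camera("side")["img"][180:305,290:450,::-1]
a=cv2.resize(t,(480,300),interpolation=cv2.INTER_CUBIC); b=cv2.resize(sd,(384,300),interpolation=cv2.INTER_CUBIC)
W=cv2.resize(w,(400,300))
o=np.zeros((600,800,3),np.uint8); o[:300,:480]=a; o[300:,:384]=b; o[300:,400:]=W
cv2.imwrite("pics/"+sys.argv[1]+".png",o)
E
python3 look.py l1
```

```text
clock 2.0667
tcp_pos [ 0.5198 -0.0231  0.1525]
contact_force [0.015  0.0983 0.9203]
torque [-0.0123 -0.0501 -0.0061]
```

View pics/l1.png

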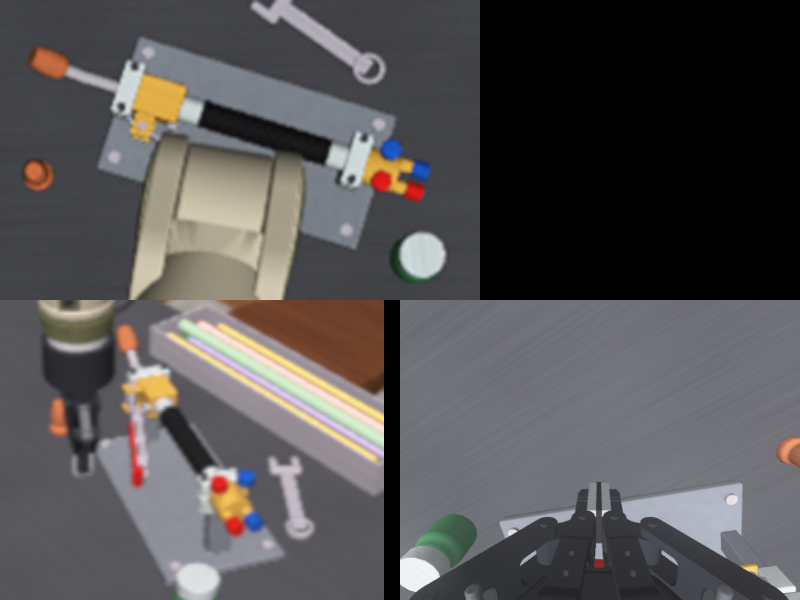

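The side view shows the fingers left of the red grip with clear space between them, at matching height. Next is a slow approach.

Emit:
move_arm --pt "0 0.9 -0.6 0 0" --pt "0 1.8 -1.2 0 0" --pt "0 2.4 -1.6 0 0" --pt "0 2.8 -1.8 -0.1 0" --pt "0 2.8 -1.8 -0.1 0" --pt "0 2.8 -1.8 -0.1 0"

```text
clock: 2.72
tcp_pos: [0.5486, -0.0415, 0.1524]
orientation: [0.865, 0.502, 0.001, 0.004]
contact_force: [-0.8, -0.5, -0.0]
opening: -0.0004
```

Emit:
move_arm --pt "0 0.3 -0.2 0 0" --pt "0 0.6 -0.4 0 0" --pt "0 0.9 -0.6 0 0" --pt "0 0.9 -0.6 0 0" --pt "0 0.9 -0.6 0 0"

```text
clock: 3.13
tcp_pos: [0.5575, -0.0475, 0.1522]
orientation: [0.865, 0.502, 0.001, 0.004]
contact_force: [-0.1, -0.6, 0.6]
opening: -0.0002
```

```bash
python3 look.py l2
```

```text
clock 3.1333
tcp_pos [ 0.5575 -0.0475  0.1522]
contact_force [-0.1029 -0.6205  0.6193]
torque [ 0.0467  0.0269 -0.0088]
```

View pics/l2.png

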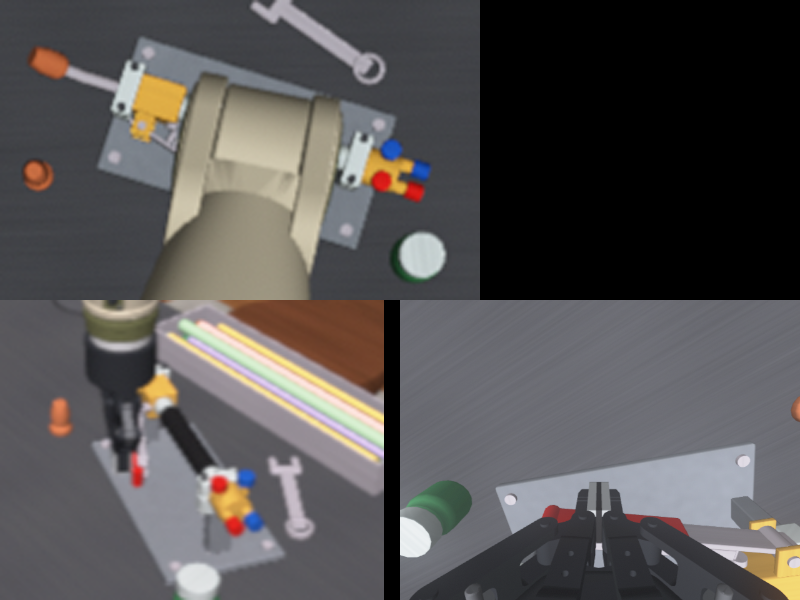

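Emit:
move_arm --pt "0 0.3 -0.17 0 0" --pt "0 0.6 -0.35 0 0" --pt "0 0.9 -0.5 0 0" --pt "0 0.9 -0.5 0 0" --pt "0 0.9 -0.5 0 0"

```text
clock: 3.7
tcp_pos: [0.5662, -0.0526, 0.152]
orientation: [0.865, 0.502, 0.0, 0.004]
contact_force: [-3.5, 0.6, 0.9]
opening: 0.0001
```

Emit:
move_arm --pt "0 0.25 -0.12 0 0" --pt "0 0.5 -0.25 0 0" --pt "0 0.5 -0.25 0 0" --pt "0 0.5 -0.25 0 0"

```text
clock: 4.03
tcp_pos: [0.5708, -0.0552, 0.1518]
orientation: [0.865, 0.502, -0.0, 0.004]
contact_force: [-5.0, -0.1, 2.0]
opening: 0.0001
```

```bash
python3 look.py l3
```

```text
clock 4.0333
tcp_pos [ 0.5708 -0.0552  0.1518]
contact_force [-5.0392 -0.0662  2.0307]
torque [-0.0028  1.0416 -0.0622]
```

View pics/l3.png

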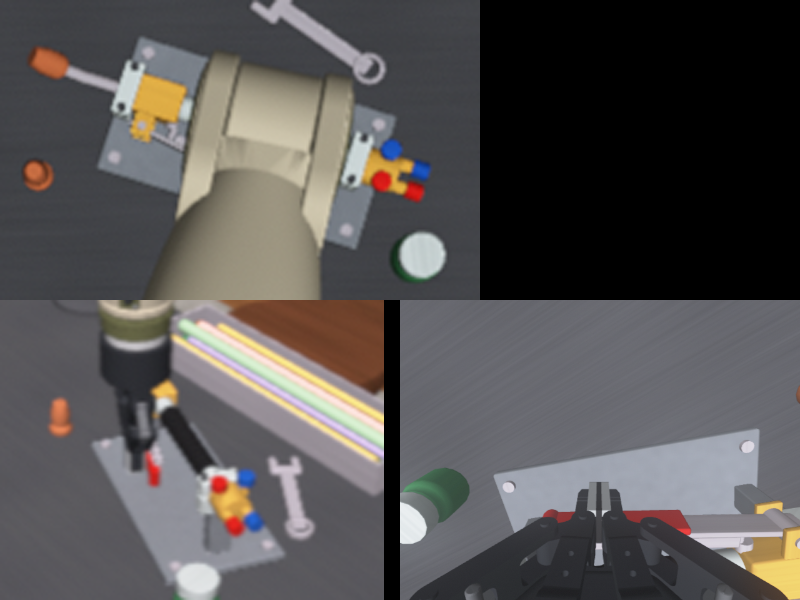

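Emit:
move_arm --pt "0 0.2 -0.1 0 0" --pt "0 0.4 -0.2 0 0" --pt "0 0.4 -0.2 0 0" --pt "0 0.4 -0.2 0 0"

```text
clock: 4.52
tcp_pos: [0.5743, -0.0572, 0.1517]
orientation: [0.865, 0.502, -0.001, 0.003]
contact_force: [-6.8, 0.7, 3.4]
opening: 0.0
```

Emit:
move_arm --pt "0 0.1 -0.05 0 0" --pt "0 0.2 -0.1 0 0" --pt "0 0.2 -0.1 0 0" --pt "0 0.2 -0.1 0 0"

```text
clock: 4.85
tcp_pos: [0.5758, -0.058, 0.1517]
orientation: [0.865, 0.502, -0.001, 0.003]
contact_force: [-5.6, 1.1, 1.9]
opening: -0.0001
```

Emit:
move_arm --pt "0 0.1 -0.05 0 0" --pt "0 0.2 -0.1 0 0" --pt "0 0.25 -0.12 0 0" --pt "0 0.25 -0.12 0 0"

```text
clock: 5.18
tcp_pos: [0.5777, -0.0591, 0.1518]
orientation: [0.865, 0.503, -0.002, 0.002]
contact_force: [-6.0, 0.9, 3.5]
opening: 0.0003
```

```bash
python3 look.py l4
```

```text
clock 5.1833
tcp_pos [ 0.5777 -0.0591  0.1518]
contact_force [-6.0056  0.9424  3.475 ]
torque [0.1694 1.2236 0.0258]
```

View pics/l4.png

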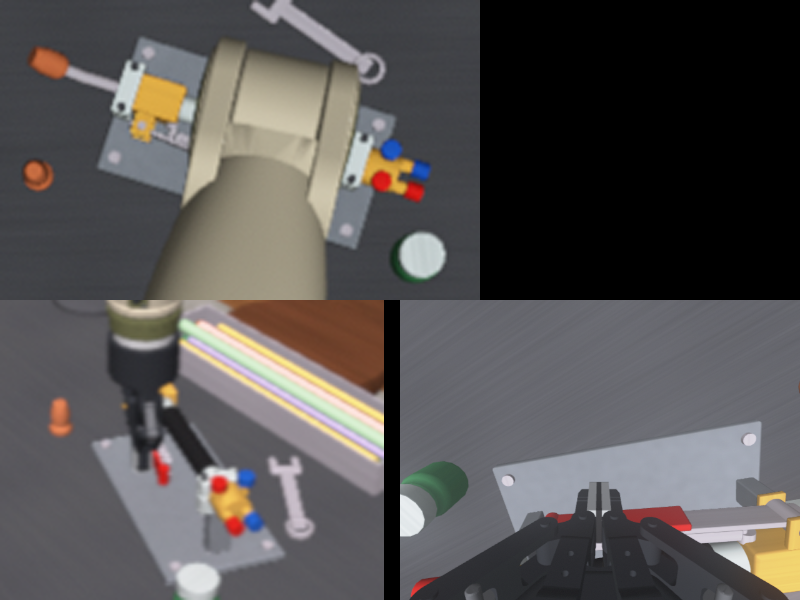

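Emit:
move_arm --pt "0 0.1 -0.05 0 0" --pt "0 0.2 -0.09 0 0" --pt "0 0.2 -0.09 0 0" --pt "0 0.2 -0.09 0 0"

```text
clock: 5.67
tcp_pos: [0.579, -0.0597, 0.1518]
orientation: [0.865, 0.503, -0.002, 0.002]
contact_force: [-6.7, 0.7, 4.0]
opening: -0.0
```

Emit:
move_arm --pt "0 0.1 -0.05 0 0" --pt "0 0.2 -0.09 0 0" --pt "0 0.2 -0.09 0 0" --pt "0 0.2 -0.09 0 0"

```text
clock: 6.0
tcp_pos: [0.5798, -0.0601, 0.1517]
orientation: [0.864, 0.503, -0.003, 0.001]
contact_force: [-8.1, 1.7, 6.6]
opening: -0.0001
```

Emit:
move_arm --pt "0 0.1 -0.05 0.05 0" --pt "0 0.2 -0.09 0.1 0" --pt "0 0.2 -0.09 0.1 0" --pt "0 0.2 -0.09 0.1 0"

```text
clock: 6.33
tcp_pos: [0.58, -0.0602, 0.152]
orientation: [0.864, 0.503, -0.005, -0.001]
contact_force: [-7.2, 2.8, 2.2]
opening: 0.0003
```

```bash
python3 look.py l5; python3 - <<'E'
from h import *
import cv2
cv2.imwrite("pics/w5.png",imaging.camera("wrist")["img"][:,:,::-1])
c=imaging.camera("side")["img"][220:300,310:420,::-1]
cv2.imwrite("pics/s5.png",cv2.resize(c,None,fx=7,fy=7,interpolation=cv2.INTER_CUBIC))
E
```

```text
clock 6.3333
tcp_pos [ 0.58   -0.0602  0.152 ]
contact_force [-7.2101  2.8287  2.223 ]
torque [ 0.4012  1.5342 -0.0206]
```

View pics/w5.png

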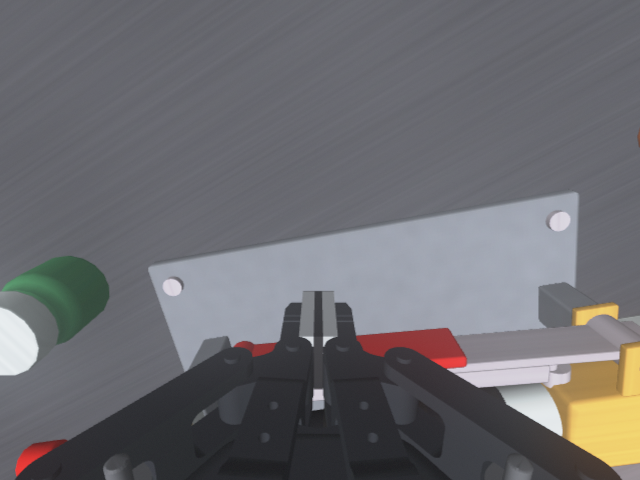

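View pics/s5.png

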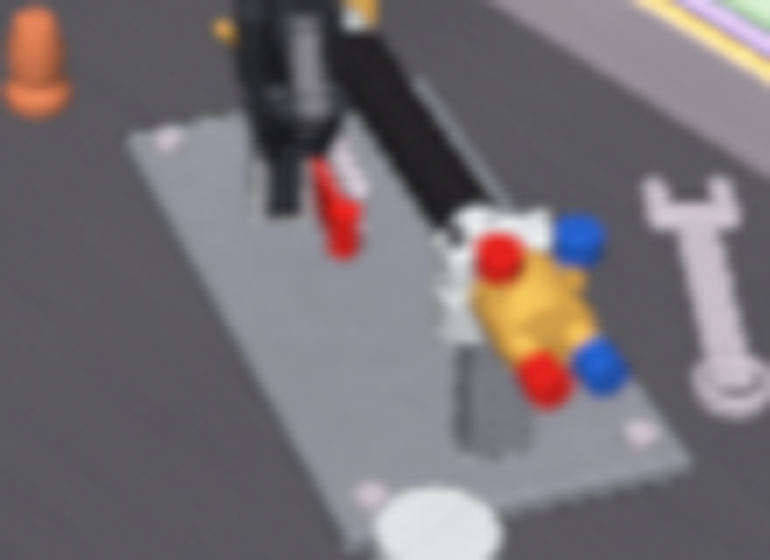

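```bash
python3 - <<'E'
import cv2
i=cv2.imread("pics/w5.png")[300:400,340:500]
cv2.imwrite("pics/w5z.png",cv2.resize(i,None,fx=5,fy=5,interpolation=cv2.INTER_CUBIC))
E
```

```text
(no output)
```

View pics/w5z.png

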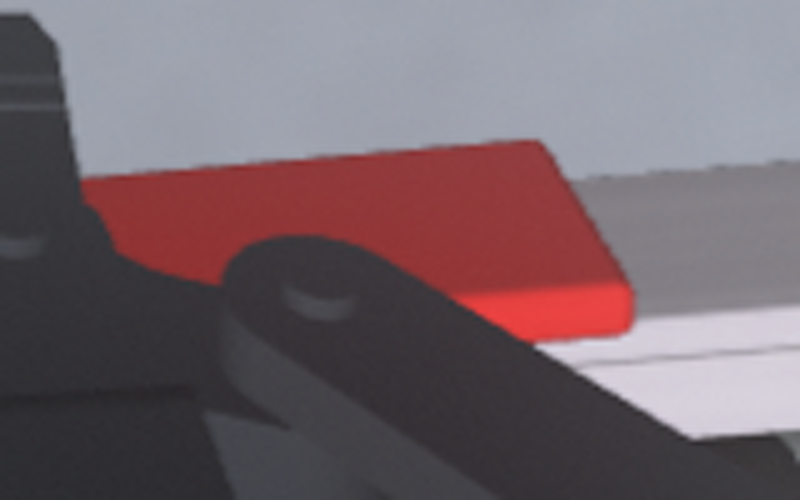

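```bash
cat > ang.py <<'E'
from h import *
from scipy.spatial.transform import Rotation as R
def ang(gr,base):
    s=manip.read_state(); c=imaging.camera("wrist")
    M=np.eye(4);M[:3,:3]=R.from_quat(s["orientation"]).as_matrix();M[:3,3]=s["tcp_pos"]
    T=np.linalg.inv(M@c["mount"]);Kw=c["camera_matrix"]
    g=[back(u,v,.084,Kw,T) for u,v in gr]; b=[back(u,v,.012,Kw,T) for u,v in base]
    f=lambda p:np.arctan2(*(p[1]-p[0])[:2])
    print(np.round(g,4).tolist(),np.round(b,4).tolist(),f(g),f(b),"lever off base:",f(g)-f(b)); print(s["clock"])
E
python3 -c "
from ang import *
z=lambda x,y:(340+(x+.5)/5-.5,300+(y+.5)/5-.5)
ang([z(85,179),z(540,140)],[(150,267.5),(577,193)])"
```

```text
[[0.5962, -0.0512, 0.084], [0.6122, -0.0146, 0.084]] [[0.5334, -0.1583, 0.012], [0.6192, 0.0905, 0.012]] 0.41221271451369074 0.3319926550448026 lever off base: 0.08022005946888816
6.5833
```

The lever sits 0.080 rad off the base line, which is the stop angle, and the TCP has stopped advancing. I'll give one slight extra push to confirm, then release.

Emit:
move_arm --pt "0 0.15 -0.07 0.03 0" --pt "0 0.3 -0.13 0.05 0" --pt "0 0.3 -0.13 0.05 0" --pt "0 0.3 -0.13 0.05 0" --pt "0 0.3 -0.13 0.05 0"

```text
clock: 7.05
tcp_pos: [0.5805, -0.0604, 0.1519]
orientation: [0.864, 0.503, -0.006, -0.004]
contact_force: [-10.5, 3.4, 5.2]
opening: 0.0002
```

Emit:
move_arm --pt "0 -0.4 0.2 0 0" --pt "0 -0.9 0.45 0 0" --pt "0 -1.4 0.75 0 0" --pt "0 -1.9 1.05 0 0" --pt "0 -2.4 1.3 0 0" --pt "0 -2.9 1.6 0.05 0" --pt "0 -3.5 2.0 0.05 0" --pt "0 -4.2 2.4 0.05 0" --pt "0 -4.2 2.4 0.05 0" --pt "0 -4.2 2.4 0.05 0"

```text
clock: 7.88
tcp_pos: [0.5382, -0.0363, 0.1526]
orientation: [0.864, 0.503, -0.006, -0.003]
contact_force: [0.4, -0.2, 0.2]
opening: 0.0
```

```bash
python3 look.py l6;  python3 - <<'E'
from h import *
import cv2
cv2.imwrite("pics/w6.png",imaging.camera("wrist")["img"][:,:,::-1])
E
```

```text
clock 7.8833
tcp_pos [ 0.5382 -0.0363  0.1526]
contact_force [ 0.3814 -0.2342  0.2033]
torque [-0.0724 -0.0283 -0.0108]
```

View pics/l6.png

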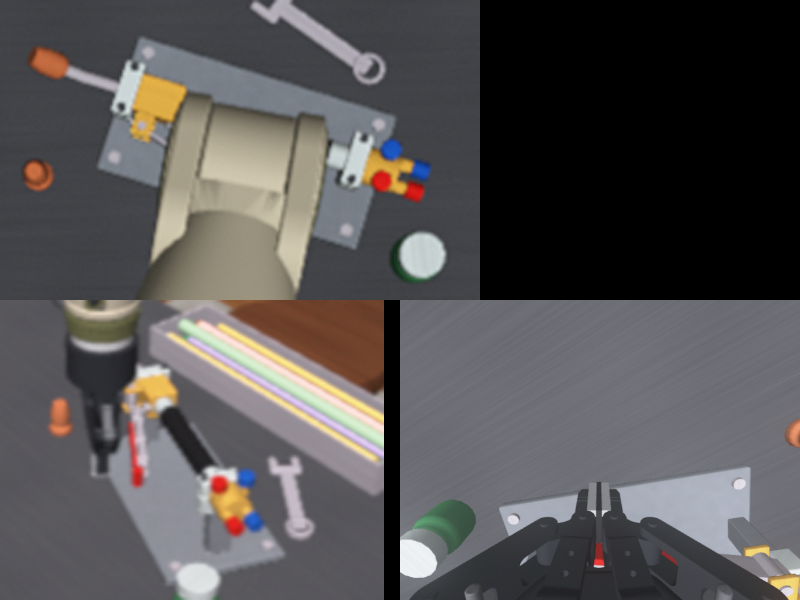

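View pics/w6.png

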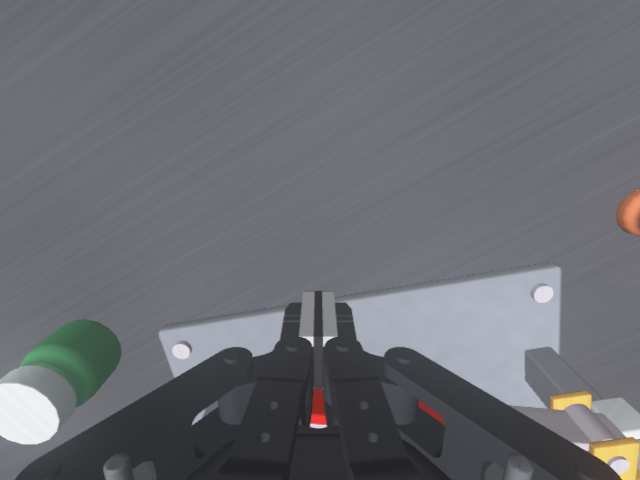

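Emit:
move_arm --pt "0 0.6 -0.4 0 0" --pt "0 1.2 -0.75 0 0" --pt "0 1.7 -1.0 0 0" --pt "0 2.1 -1.25 0 0" --pt "0 2.5 -1.5 0 0" --pt "0 2.9 -1.7 0 0" --pt "0 3.3 -1.9 0 0" --pt "0 3.7 -2.1 0 0" --pt "0 4.0 -2.25 0 0" --pt "0 4.2 -2.35 0 0" --pt "0 4.3 -2.4 0 0" --pt "0 4.3 -2.4 0 0"

```text
clock: 9.08
tcp_pos: [0.5802, -0.0608, 0.1518]
orientation: [0.864, 0.503, -0.008, -0.005]
contact_force: [-7.8, 0.1, 2.6]
opening: -0.0002
```

Emit:
move_arm --pt "0 0.1 -0.05 0 0" --pt "0 0.2 -0.1 0.03 0" --pt "0 0.25 -0.11 0.05 0" --pt "0 0.25 -0.11 0.05 0"

```text
clock: 9.42
tcp_pos: [0.5805, -0.061, 0.1516]
orientation: [0.864, 0.503, -0.01, -0.007]
contact_force: [-7.9, 2.9, 3.8]
opening: -0.0001
```

Emit:
move_arm --pt "0 0.15 -0.07 0.03 0" --pt "0 0.3 -0.13 0.05 0" --pt "0 0.3 -0.13 0.05 0" --pt "0 0.3 -0.13 0.05 0" --pt "0 0.3 -0.13 0.05 0" --pt "0 0.3 -0.13 0.05 0" --pt "0 0.3 -0.13 0.05 0"

```text
clock: 10.0
tcp_pos: [0.581, -0.0613, 0.1516]
orientation: [0.864, 0.504, -0.012, -0.009]
contact_force: [-9.1, 4.5, 5.0]
opening: -0.0001
```

```bash
python3 look.py l7;  python3 - <<'E'
from h import *
import cv2
i=imaging.camera("wrist")["img"][:,:,::-1]
cv2.imwrite("pics/w7.png",i)
cv2.imwrite("pics/w7z.png",cv2.resize(i[300:400,340:500],None,fx=5,fy=5,interpolation=cv2.INTER_CUBIC))
print(manip.read_state()["contact_force"])
E
```

```text
clock 10.0
tcp_pos [ 0.581  -0.0613  0.1516]
contact_force [-9.0534  4.5416  4.9716]
torque [0.6957 1.7382 0.0689]
[-8.93649683  4.04463243  5.91954863]
```

View pics/l7.png

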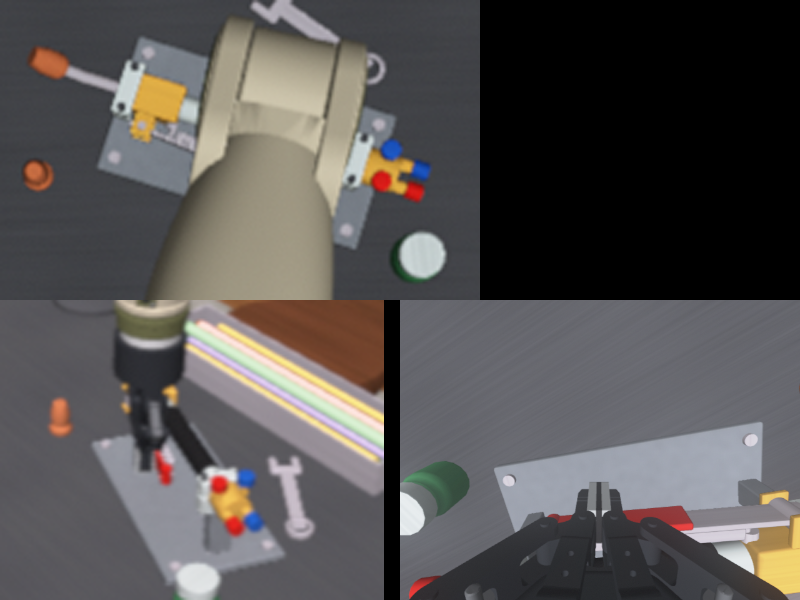

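View pics/w7.png

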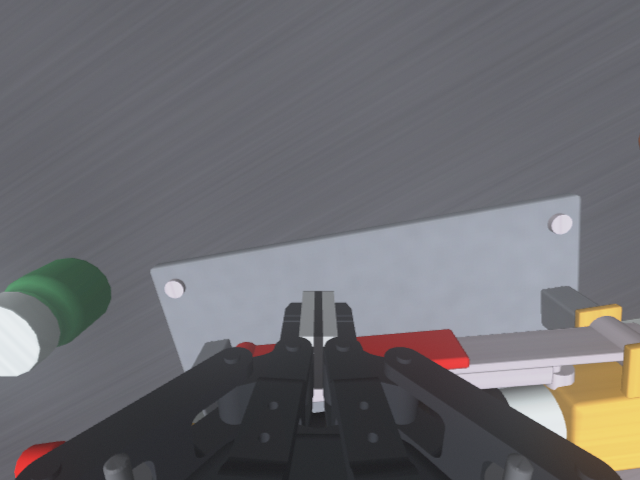

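View pics/w7z.png

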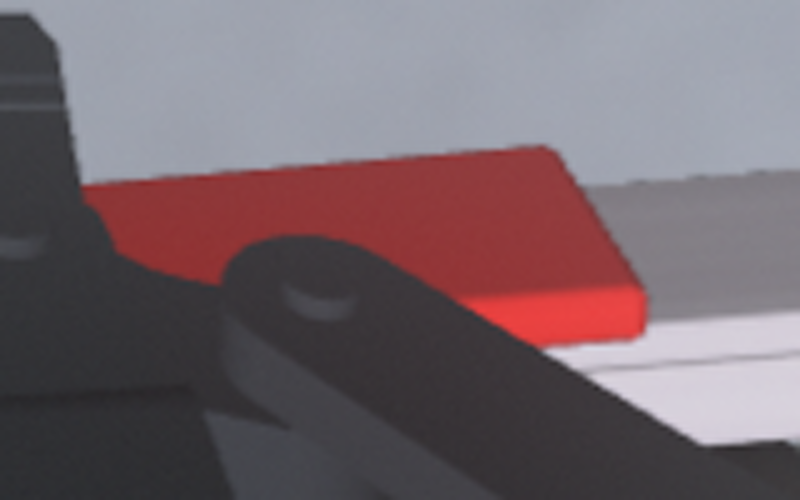

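```bash
python3 -c "
from ang import *
import cv2
z=lambda x,y:(340+(x+.5)/5-.5,300+(y+.5)/5-.5)
ang([z(85,186),z(550,147)],[(152,270),(579,196)])
a=cv2.imread('pics/l1.png').astype(int);b=cv2.imread('pics/l7.png').astype(int)
d=abs(a-b)
print('rear region diff',d[100:260,375:470].max(),d[100:260,375:470].mean(),'front',d[20:180,20:140].mean())
"
```

```text
[[0.596, -0.052, 0.084], [0.6122, -0.0147, 0.084]] [[0.5336, -0.1585, 0.012], [0.6192, 0.0907, 0.012]] 0.411084186680185 0.3310582085299825 lever off base: 0.08002597815020246
10.2
rear region diff 10 2.0808991228070175 front 2.1962152777777777
```

The lever is at the stop (0.080 rad) under a steady push of about 10 N, and the stand has not moved. I'm handing it in.

```bash
python3 -c "
from bench import job_done,manip
print(job_done()); s=manip.read_state(); print(s['clock'],s['tcp_pos'],s['contact_force'])"
```

```text
the job is handed in; nothing more can be done
None
the job is handed in; nothing more can be done
```

I pressed the torch lever to its stop, let it spring fully out, then pressed it to the stop again and handed the job in while still holding it there. The shut fingers bore on the outside of the red grip. The arm had used about 10 s of the 37 s allowed.

- **First press:** the lever measured 0.080 rad off the stand's line, which is the stop angle. A slight extra push raised the force to about 11 N while the gripper moved only about 0.5 mm.
- **Release:** the fingers backed off until the force read about zero, and the side view showed the lever's free end back where it started. I judged this by eye and did not measure the angle.
- **Second press:** the lever again measured 0.080 rad, held with a steady sideways push of about 10 N. The fingers also feel about 5 N upward, most likely friction at the grip.
- **Stand and bench:** comparing the top camera's before and after pictures showed no visible shift of the parts of the stand not hidden by the arm. In the views I took, the jar, spare burner head and spanner had not moved. I saw no contact with the handle.

No check failed. I could not read the state after handing in, so the final hold is confirmed only up to that moment.

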